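Pack the real bones, leave the casts

TASK

Real bones and teaching casts have been left mixed up on the padded mat. Pack the four real ones, old and brown, into the white archive box, each lying flat and fully down in the foam cut-out of its own shape; they are brittle, so set them down rather than dropping them. Leave the two bright white plastic casts where they lie.

Things in the scene. Friction and masses are not known exactly. Their poses are not given: they have to be found in the camera images.
- vertebra_centre (a point): Real vertebra, brown, 50 g, on the 4 mm thick mat: a drum 34 (x) x 46 (y) x 28 mm high, standing flat; behind it (-x) two wings (tips 81 mm apart across y) and a spine ending 68 mm behind the point, all 2.5 mm or more off the ground. Point: drum's centre, 14 mm above its underside; x away from the spine, z up. Grip the drum across y, fingers in its upper half (the foam leaves them no room lower).
- heel_bone_centre (a point): Real heel bone, brown, 60 g, on the 4 mm thick mat: a chunky lump 78 mm long (x), 40 mm wide (y) at both ends, 34 mm at the waist, about 37 mm high at the middle, flat underneath. Point: middle of its length and width, 19 mm above its underside; x along its length, z up. Grip the waist across y, fingers in its upper half (the foam leaves them no room lower).
- kneecap_centre (a point): Real kneecap, brown, 20 g, on the 4 mm thick mat: a rounded disc, domed on top, 46 (x) x 44 (y) x 20 mm high. Point: its middle, 10 mm above its underside; z up.
- metatarsal_centre (a point): Real metatarsal (long foot bone), brown, 20 g, on the 4 mm thick mat: 72 mm long (x), a straight shaft 13 mm wide between thicker ends 24 and 21 mm wide, 19 mm high. Point: middle of the shaft, 9.5 mm above the underside of the ends (shaft from 2.5 to 16.5 mm); x along its length, z up. Grip the shaft across y.
- vertebra_foam_floor (a point): Foam block 112 (x) x 108 (y) mm, one of four in the archive box (its rim 5 mm above them); cut-out 10 mm deep to a pale-blue floor. Vertebra outline: 64 mm wide (y) for the drum, 96 mm for the wings, then a 26 mm slot towards -x for the spine, so it fits one way round: the vertebra's x along this x. Point: on the recess floor under where the vertebra's point belongs, 25 mm to +x of the block's middle.
- heel_foam_floor (a point): Foam block 112 (x) x 108 (y) mm, one of four in the archive box (its rim 5 mm above them); cut-out 10 mm deep to a pale-blue floor. Plain oblong 94 (x) x 60 (y) mm with cut corners; the heel bone lies along x, either way round. Point: on the recess floor at the block's middle.
- kneecap_foam_floor (a point): Foam block 112 (x) x 108 (y) mm, one of four in the archive box (its rim 5 mm above them); cut-out 10 mm deep to a pale-blue floor. Round, 64 mm across, with two thumb notches 30 mm wide (x) out to 45 mm either side (y); the kneecap may be turned any way. Point: on the recess floor at the block's middle.
- metatarsal_foam_floor (a point): Foam block 112 (x) x 108 (y) mm, one of four in the archive box (its rim 5 mm above them); cut-out 10 mm deep to a pale-blue floor. Slot 88 (x) x 34 (y) mm, with two thumb notches 36 mm wide (x) out to 33 mm either side (y); the metatarsal lies along x, either way round. Point: on the recess floor at the block's middle.
- kneecap_cast_centre (a point): Teaching cast, bright white plastic, shaped and sized like the kneecap: it stays where it is. Point: its middle, 10 mm above its underside.
- metatarsal_cast_centre (a point): Teaching cast, bright white plastic, shaped and sized like the metatarsal, x along its length: it stays where it is. Point: its middle, 9.5 mm above its underside.
Not all that is in view belongs to the job. Leave any purple or yellow look-alike of the part that bears heel_bone_centre alone.

How it is judged:
By the outcome, as a careful person would: the job done as asked, in the order asked, and still so for the second after the job is handed in, with the robot touching nothing.
It also fails if it takes over 109 s, if anything falls off the work surface, if the arm or the gripper's body presses on something with over 40 N, if the wrist force passes 120 N, or if a joint passes its speed limit or range.

ROBOT

A 6-joint arm with a two-finger parallel gripper is mounted at the origin on the work surface. World frame = base frame: x ahead of the robot, y to its left, z up, the work surface at z = 0. Lengths are in mm, angles in rad, forces in N, time in s.
With the tool pointing down it reaches from about 300 to 950 mm from the base axis. Payload 3.1 kg.
Tool frame: the origin (TCP) lies on the centre line of the jaws, within the pads' length; the fingertips stand 22 mm ahead of it and the grasp point (between the pads) lies 3 mm ahead of it; z points along the fingers, y is the line along which they close (so a half turn about z gives the same grasp; the last joint's range is limited). The gripper opens to 85 mm and grips with 20 to 120 N. Pads are 22 mm wide; open, the fingers measure 114 mm over their backs; the gripper's body (76 mm by 85 mm) begins 54 mm behind the grasp point. The pads swing forward as they close: fully open they stand 13 mm farther back than shut.
Start: joints at [1.205, 0.308, 1.634, -0, 1.2, -0.07], TCP at [182.217, 597.854, 253.272] pointing down, gripper open.
Joint ranges: [-3.06, 3.06], [-0.79, 1.96], [0.05, 2.63], [-1.19, 4.34], [0.05, 2.64], [-2.94, 2.94]. Speed limits (rad/s): [2.79, 2.79, 3.14, 3.14, 3.14, 3.14].

INTERFACE

Orientations are given as a 3x3 rotation matrix whose columns are the frame's x, y, z axes.
In Python, from bench import sensors, capture, workorder gives the robot as it stands.
- The arm moves only by the shell command python3 -m pendant 'ROWS'. ROWS is JSON, a list of rows, each a list of 7 numbers: the turn, a rotation vector about the world's x, y, z in rad, then the shift along the world's x, y, z in m, then the opening, from 0 (shut) to 1 (fully open). A call has 1 to 12 rows; each row shifts and turns the commanded pose from where the row before left it; what a row does not reach is not made up. A row lasts 1/12 s, in which the tool goes at most 41.7 mm and 7.16 degrees, less where a joint would pass 70% of its speed; a pose out of reach is approached as far as the arm can. A call is refused whole if a number of a shift passes 0.0417 or a number of a turn 0.125, either way. A call with a gripper value outside its range is refused whole. The fingers move at their own pace and stop on an object; the grip force is fixed at half the most. Time passes only in rows, so rows that do not move let the fingers close. It gives the time, the measured TCP pose, the force, the opening and the grip force at its end, in the units of the state.
- sensors.observe(): the state, without advancing time (a new reading comes with each control period).
- capture(name): name is "side" or "top"; returns a dict with "pixels" (420x560x3 uint8, red, green, blue), "K" (3x3 intrinsics, pixels), "R" (3x3) and "t" (3): a world point X has camera coordinates R X + t. Camera axes: x right, y down, z forward; pixel columns grow to the right and rows downward; lengths in mm; the calibration is good to about 2 mm. A picture is of the moment at which its call begins. There is no depth.
- workorder.finish_job(): hands the job in; it is judged then, once.
The state is a dict: "time": time; "joint_pos": joint angles; "joint_vel": joint speeds; "joint_torque": joint torques, N m; "tcp_pos": TCP position; "tool_rot": TCP orientation; "force": force on the tool from outside, world axes, zero at the start; "wrist_torque": the same for the moment, N m; "opening": opening from 0.0 (shut) to 1.0 (fully open); "grip_force": force on a finger pad.
Only numpy, scipy, OpenCV 4.12 (cv2) and the standard library are available. Lean on these libraries where they do the work, as an engineer would, in place of code of your own. Each camera call takes 0.05 s, during which the arm holds its last target. There are 200 camera calls.

## Working session

There is one attempt and no reset: what is moved stays moved. The work goes in short steps, Python scripts to look and compute and a shell command to move; the robot and the scene stay as the last step left them, time stands still between calls to the robot, and variables do not carry over. Pictures are saved under pics/ and viewed, at most 14 in all, crops included, and the job is handed in when it is done.

```bash
mkdir -p pics; ls
python3 - <<'E'
from bench import sensors, capture
import cv2
s=sensors.observe(); print({k:s[k] for k in('time','tcp_pos','tool_rot','opening','force')})
for n in('top','side'):
    c=capture(n); cv2.imwrite(f'pics/{n}0.png',c['pixels'][:,:,::-1]); print(n,c['K'],c['R'],c['t'])
E
```

```text
pics
{'time': 0.0, 'tcp_pos': array([181.95241911, 597.12531504, 252.05875415]), 'tool_rot': array([[-9.56567217e-01,  2.91510701e-01, -8.18385214e-04],
       [ 2.91511802e-01,  9.56564900e-01, -2.11225756e-03],
       [ 1.67092887e-04, -2.25908528e-03, -9.99997434e-01]]), 'opening': 1.0034034334200714, 'force': array([0.29078472, 0.46337343, 0.67902044])}
top [[379.21498106   0.         281.33794272]
 [  0.         379.21498106 209.01389459]
 [  0.           0.           1.        ]] [[-0.00870638 -0.99973875  0.0211335 ]
 [-0.98825426  0.00537793 -0.15272395]
 [ 0.15257039 -0.02221494 -0.9880429 ]] [ -10.70473718  437.2106477  1015.08900677]
side [[532.22001927   0.         278.33562636]
 [  0.         532.22001927 209.15582157]
 [  0.           0.           1.        ]] [[-0.96627309 -0.25710222 -0.01465459]
 [-0.16199532  0.65109586 -0.74150637]
 [ 0.20018448 -0.71412368 -0.67078576]] [ 428.49401884  125.69522888 1099.20959552]
```

View pics/top0.png

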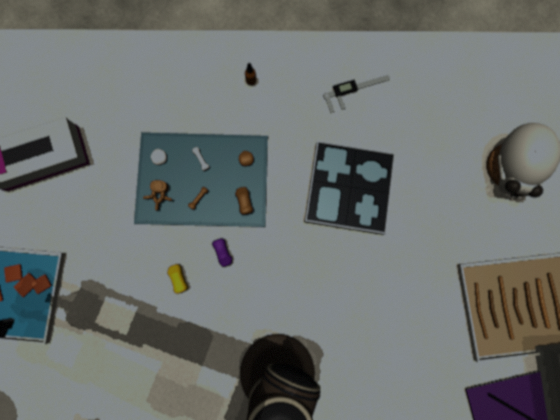

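View pics/side0.png

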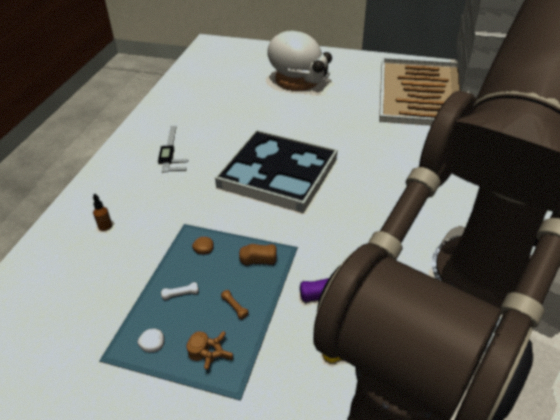

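```bash
cat > h.py <<'E'
import numpy as np, cv2
from bench import sensors, capture
def ray(c,uv,z):
    C=-c['R'].T@c['t']; d=c['R'].T@np.linalg.solve(c['K'],[uv[0],uv[1],1.]); return C+d*(z-C[2])/d[2]
def tri(c1,u1,c2,u2):
    A=[];b=[]
    for c,u in((c1,u1),(c2,u2)):
        C=-c['R'].T@c['t']; d=c['R'].T@np.linalg.solve(c['K'],[u[0],u[1],1.]); d/=np.linalg.norm(d)
        P=np.eye(3)-np.outer(d,d); A.append(P); b.append(P@C)
    return np.linalg.solve(sum(A),sum(b))
def proj(c,X):
    p=c['K']@(c['R']@np.asarray(X,float)+c['t']); return p[:2]/p[2]
def blobs(c,lo,hi,roi,mn=20):
    hsv=cv2.cvtColor(c['pixels'],cv2.COLOR_RGB2HSV); m=cv2.inRange(hsv,lo,hi)
    z=np.zeros_like(m); x0,y0,x1,y1=roi; z[y0:y1,x0:x1]=m[y0:y1,x0:x1]
    n,l,st,ce=cv2.connectedComponentsWithStats(z)
    return [(ce[i],st[i,4],l==i) for i in range(1,n) if st[i,4]>=mn]
def axis(m,c,z):
    ys,xs=np.nonzero(m); P=np.array([ray(c,(x,y),z)[:2] for x,y in zip(xs,ys)]); w,v=np.linalg.eigh(np.cov(P.T)); a=v[:,1]
    return P.mean(0),np.degrees(np.arctan2(a[1],a[0]))%180,np.sqrt(w)
E
python3 - <<'E'
from h import *
T=capture('top');S=capture('side')
BR=((3,90,40),(18,255,255)); BL=((80,20,110),(110,140,255))
for n,c,r1,r2 in(('top',T,(135,130,268,228),(300,140,395,235)),('side',S,(105,225,300,395),(215,130,340,210))):
    for nm,(lo,hi),r,z in(('brown',BR,r1,16),('blue',BL,r2,20)):
        for ce,a,m in blobs(c,lo,hi,r):
            p,an,w=axis(m,c,z); print(n,nm,ce.round(1),a,p.round(1),round(an,1),w.round(1))
a=cv2.resize(T['pixels'][128:236,130:272],None,fx=5.6,fy=5.6,interpolation=cv2.INTER_CUBIC)[:,:,::-1]
cv2.imwrite('pics/mat.png',a[:600,:800])
b=cv2.resize(T['pixels'][138:238,300:400],(600,600),interpolation=cv2.INTER_CUBIC)[:,:,::-1]; cv2.imwrite('pics/box.png',b)
E
```

```text
top brown [245.6 158.2] 164 [587.8  87. ] 21.3 [10.1 11. ]
top brown [157.6 191.5] 306 [491.6 333.5] 178.9 [14.4 19.5]
top brown [243.6 200.3] 292 [465.4  91.8] 14.1 [ 9.2 21.2]
top brown [197.7 198. ] 118 [472.6 220.6] 142.6 [ 4.2 21.1]
top blue [333.7 162.9] 576 [ 572.3 -165.2] 168.9 [19.7 22.7]
top blue [371.2 170.9] 348 [ 548.2 -272.4] 77.6 [12.5 19.4]
top blue [327.9 203.6] 591 [ 454.1 -145.3] 171.0 [15.7 25. ]
top blue [366.2 209.4] 386 [ 436.8 -253.1] 170.9 [13.5 20.1]
side brown [202.8 245. ] 269 [587.1  89.2] 119.6 [10.7 12.9]
side brown [257.8 253.2] 591 [465.8  83.5] 14.7 [14.  21.3]
side brown [234.3 303.9] 252 [471.9 222.3] 142.6 [ 4.8 22.6]
side brown [205.6 347.6] 856 [490.8 327.7] 167.2 [15.7 20.8]
side blue [266.5 148.9] 251 [ 548.6 -276. ] 70.9 [12.7 18.9]
side blue [306.7 159.2] 249 [ 436.8 -257.5] 172.3 [12.2 19. ]
side blue [245.1 172.3] 464 [ 573.3 -168.3] 167.9 [19.2 22. ]
side blue [289.7 184.3] 456 [ 454.5 -149.2] 171.6 [13.7 25.1]
```

View pics/mat.png

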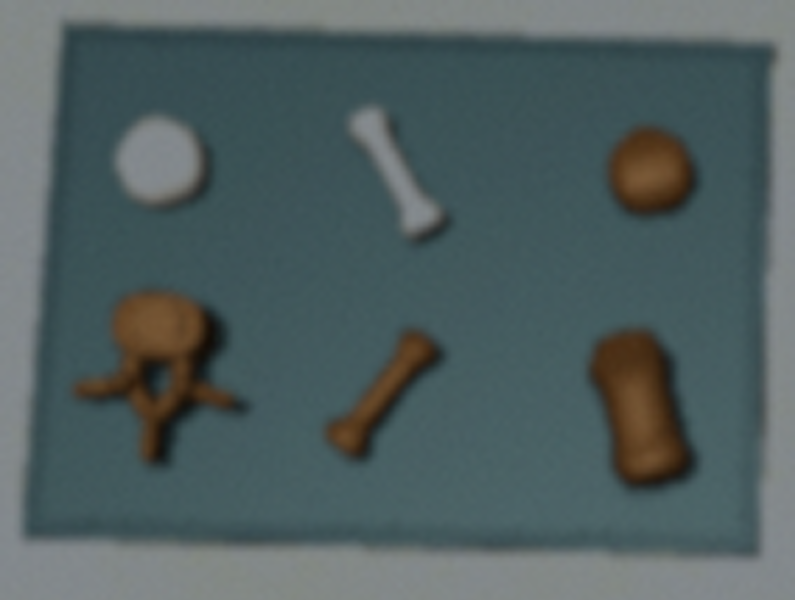

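View pics/box.png

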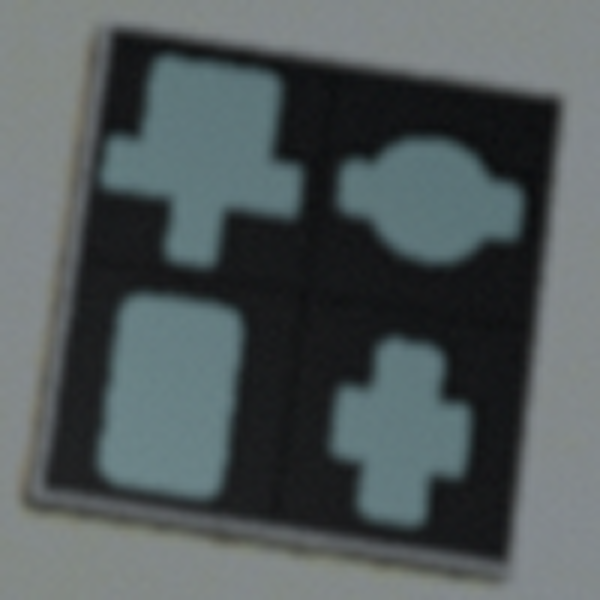

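The top view shows the four brown bones: kneecap (246,158), vertebra (158,192), heel (244,200) and metatarsal (198,198). The white casts at (158,157) and (200,158) stay put, as do the purple (222,252) and yellow (177,278) look-alikes, which lie off the mat. Only the brown heel fits the description.

The cut-outs are vertebra (334,163), kneecap (371,171), heel (328,204) and metatarsal (366,209). The box x axis points at about -9°. I'll start with the metatarsal.

```bash
python3 -m pendant '[[0,0,-0.03,0.0242,-0.0314,-0.0085,0.6],[0,0,-0.03,0.0242,-0.0314,-0.0085,0.6],[0,0,-0.03,0.0242,-0.0314,-0.0085,0.6],[0,0,-0.03,0.0242,-0.0314,-0.0085,0.6],[0,0,-0.03,0.0242,-0.0314,-0.0085,0.6],[0,0,-0.03,0.0242,-0.0314,-0.0085,0.6],[0,0,-0.03,0.0242,-0.0314,-0.0085,0.6],[0,0,-0.03,0.0242,-0.0314,-0.0085,0.6],[0,0,-0.03,0.0242,-0.0314,-0.0085,0.6],[0,0,-0.03,0.0242,-0.0314,-0.0085,0.6],[0,0,-0.03,0.0242,-0.0314,-0.0085,0.6],[0,0,-0.03,0.0242,-0.0314,-0.0085,0.6]]'
python3 -m pendant '[[0,0,0,0,0,0,0.6],[0,0,0,0,0,0,0.6]]'
cat >> h.py <<'E'
def st():
    s=sensors.observe(); R=s['tool_rot']; print('t',round(s['time'],2),'tcp',s['tcp_pos'].round(1),'yhead',round(np.degrees(np.arctan2(R[1,1],R[0,1])),1),'Rz',R[:,2].round(3),'F',s['force'].round(1),'open',round(s['opening'],3),'grip',round(s['grip_force'],1)); return s
E
python3 - <<'E'
from h import *
st()
E
```

```text
time: 1.2
tcp_pos: [473.5, 219.3, 151.0]
tool_rot: [[-0.792, 0.611, 0.0], [0.611, 0.792, 0.0], [-0.0, 0.0, -1.0]]
force: [1.1, 0.5, 0.7]
opening: 0.6
grip_force: 0.0
time: 1.37
tcp_pos: [473.3, 219.1, 150.6]
tool_rot: [[-0.79, 0.613, -0.001], [0.613, 0.79, -0.0], [0.001, -0.001, -1.0]]
force: [0.4, 0.2, 0.7]
opening: 0.602
grip_force: 0.0
t 1.37 tcp [473.3 219.1 150.6] yhead 52.2 Rz [-0.001 -0.    -1.   ] F [0.4 0.2 0.7] open 0.602 grip 0.0
```

```bash
python3 -m pendant '[[0,0,0,-0.0005,0.0015,-0.03,0.6],[0,0,0,0,0,-0.03,0.6],[0,0,0,0,0,-0.028,0.6],[0,0,0,0,0,-0.012,0.6],[0,0,0,0,0,0,0.6]]' | tail -5
python3 - <<'E'
from h import *
st(); S=capture('side'); a=S['pixels'][225:375,140:340]
cv2.imwrite('pics/m1.png',cv2.resize(a,(800,600),interpolation=cv2.INTER_CUBIC)[:,:,::-1])
print(proj(S,[472.8,220.6,13.5]),proj(S,[472.8,220.6,28.5]),proj(S,[472.8+20*.61,220.6+20*.79,28]))
E
```

```text
tcp_pos: [468.5, 222.5, 48.4]
tool_rot: [[-0.794, 0.608, -0.007], [0.608, 0.794, -0.002], [0.004, -0.006, -1.0]]
force: [-0.5, -0.5, 0.1]
opening: 0.602
grip_force: 0.0
t 1.78 tcp [468.5 222.5  48.4] yhead 52.5 Rz [-0.007 -0.002 -1.   ] F [-0.5 -0.5  0.1] open 0.602 grip 0.0
[234.15543358 303.82466307] [233.60340681 298.94154066] [224.86674488 304.27937213]
```

View pics/m1.png

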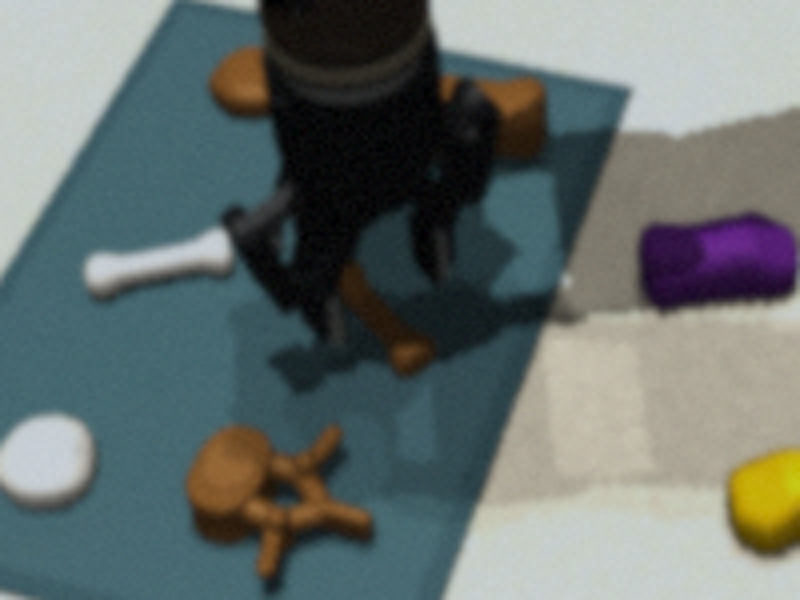

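```bash
python3 -m pendant '[[0,0,0,0,0,0,0.6],[0,0,0,0,0,0,0.6]]' | tail -1
python3 - <<'E'
from h import *
s=st(); S=capture('side'); p=s['tcp_pos']; y=s['tool_rot'][:,1]
for z in(15,20,25,30,35):
  for k in(27,-27): q=p+k*y; print(z,k,proj(S,[q[0],q[1],z]).round(1),end=' ')
  print()
E
```

```text
grip_force: 0.0
t 2.0 tcp [473.6 223.6  53.2] yhead 52.5 Rz [ 0.003  0.001 -1.   ] F [ 0.  -0.2  0.1] open 0.598 grip 0.0
15 27 [221.4 311.5] 15 -27 [244.7 297.6] 
20 27 [221.2 309.9] 20 -27 [244.6 296. ] 
25 27 [220.9 308.3] 25 -27 [244.4 294.3] 
30 27 [220.7 306.7] 30 -27 [244.3 292.7] 
35 27 [220.5 305. ] 35 -27 [244.1 291. ]
```

```bash
python3 -m pendant '[[0,0,0,-0.001,-0.0025,-0.009,0.6],[0,0,0,0,0,-0.006,0.6],[0,0,0,0,0,0,0.6],[0,0,0,0,0,0,0.6]]' | egrep 'tcp|^for'
python3 -m pendant '[[0,0,0,0,0,-0.003,0.6],[0,0,0,0,0,0,0.6]]' | egrep 'tcp|^for'
python3 -m pendant '[[0,0,0,0,0,-0.002,0.6],[0,0,0,0,0,0,0.6]]' | egrep 'tcp|^for'
```

```text
tcp_pos: [470.5, 219.7, 35.7]
force: [-0.4, -0.2, 1.3]
tcp_pos: [471.0, 219.9, 32.9]
force: [-0.6, 0.7, -0.2]
tcp_pos: [471.0, 220.0, 31.0]
force: [0.4, 0.1, -0.4]
```

```bash
python3 -m pendant '[[0,0,0,0,0,0,0.35],[0,0,0,0,0,0,0.35],[0,0,0,0,0,0,0.35]]' | egrep 'tcp|^for|open'
python3 -m pendant '[[0,0,0,0,0,-0.002,0.35],[0,0,0,0,0,0,0.35]]' | egrep 'tcp|^for'
python3 -m pendant '[[0,0,0,0,0,0,0],[0,0,0,0,0,0,0],[0,0,0,0,0,0,0],[0,0,0,0,0,0,0],[0,0,0,0,0,0,0]]' | egrep 'tcp|^for|open|grip'
```

```text
tcp_pos: [471.2, 220.1, 31.3]
force: [0.2, -0.5, -0.5]
opening: 0.352
tcp_pos: [471.0, 220.0, 29.1]
force: [0.1, 0.7, -0.7]
tcp_pos: [471.1, 220.1, 29.4]
force: [0.2, -0.8, 1.6]
opening: 0.126
grip_force: 58.6
```

```bash
python3 -m pendant '[[0,0,0,0,0,0.015,0],[0,0,0,0,0,0.03,0],[0,0,0,0,0,0.03,0],[0,0,0,0,0,0.025,0]]' | egrep 'open|grip'
python3 -m pendant '[[0,0,0.0415,-0.0029,-0.0393,0,0],[0,0,0.0415,-0.0029,-0.0393,0,0],[0,0,0.0415,-0.0029,-0.0393,0,0],[0,0,0.0415,-0.0029,-0.0393,0,0],[0,0,0.0415,-0.0029,-0.0393,0,0],[0,0,0.0415,-0.0029,-0.0393,0,0],[0,0,0.0415,-0.0029,-0.0393,0,0],[0,0,0.0415,-0.0029,-0.0393,0,0],[0,0,0.0415,-0.0029,-0.0393,0,0],[0,0,0.0415,-0.0029,-0.0393,0,0],[0,0,0.0415,-0.0029,-0.0393,0,0],[0,0,0.0415,-0.0029,-0.0393,0,0]]' | egrep 'open|grip'
python3 -m pendant '[[0,0,0,0,0,-0.025,0],[0,0,0,0,0,-0.025,0],[0,0,0,0,0,-0.01,0],[0,0,0,0,0,0,0],[0,0,0,0,0,0,0]]' | egrep 'open|grip'
python3 - <<'E'
from h import *
st(); S=capture('side');T=capture('top')
a=np.hstack([cv2.resize(S['pixels'][115:225,210:345],(400,326),interpolation=cv2.INTER_CUBIC),cv2.resize(T['pixels'][138:238,285:408],(400,326),interpolation=cv2.INTER_CUBIC)])
cv2.imwrite('pics/m2.png',a[:,:,::-1])
E
```

```text
opening: 0.123
grip_force: 58.6
opening: 0.128
grip_force: 58.7
opening: 0.13
grip_force: 58.7
t 5.3 tcp [ 435.8 -250.8   68.8] yhead 81.0 Rz [-0.002  0.001 -1.   ] F [ 0.5 -0.3 -0. ] open 0.13 grip 58.7
```

View pics/m2.png

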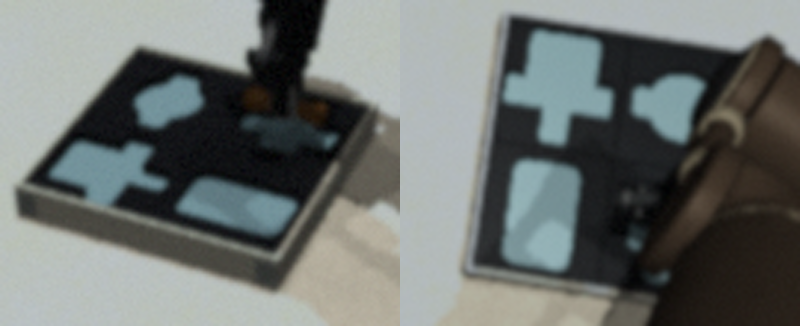

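```bash
python3 - <<'E'
from h import *
T=capture('top');S=capture('side')
print(tri(T,(305.3,221.4),S,(302.8,199.4)),tri(T,(317.3,142.6),S,(215.7,178.4)))
E
python3 -m pendant '[[0,0,0,0,-0.001,-0.010,0],[0,0,0,0,0,-0.01,0],[0,0,0,0,0,0,0]]' | egrep 'tcp|^for'
```

```text
[403.73977506 -78.60331079  41.60907442] [ 630.92271602 -118.52805585   27.90130953]
tcp_pos: [435.0, -251.5, 47.5]
force: [-0.2, 0.8, -0.4]
```

```bash
for i in 1; do :; done
python3 -m pendant '[[0,0,0,0,0,-0.0015,0],[0,0,0,0,0,0,0]]' | egrep 'tcp|^for'
python3 -m pendant '[[0,0,0,0,0,-0.0015,0],[0,0,0,0,0,0,0]]' | egrep 'tcp|^for'
python3 -m pendant '[[0,0,0,0,0,-0.0015,0],[0,0,0,0,0,0,0]]' | egrep 'tcp|^for'
```

```text
tcp_pos: [435.9, -252.2, 47.1]
force: [0.1, -0.6, -0.1]
tcp_pos: [436.3, -252.6, 46.2]
force: [-0.1, 0.3, -0.2]
tcp_pos: [436.3, -252.6, 44.7]
force: [0.3, 0.4, -1.3]
```

```bash
python3 -m pendant '[[0,0,0,0,0,-0.0015,0],[0,0,0,0,0,0,0]]' | egrep 'tcp|^for'
```

```text
tcp_pos: [436.5, -252.7, 44.2]
force: [-2.2, 2.1, 6.8]
```

```bash
python3 -m pendant '[[0,0,0,0,0,0,0.3],[0,0,0,0,0,0,0.3],[0,0,0,0,0,0.01,0.3],[0,0,0,0,0,0.03,0.3],[0,0,0,0,0,0.04,0.3],[0,0,0,0,0.04,0.0,0.5],[0,0,0,0,0.04,0.0,0.6],[0,0,0,0,0.04,0,0.6],[0,0,0,0,0.04,0,0.6],[0,0,0,0,0.04,0,0.6]]' | egrep 'tcp|^for'
python3 - <<'E'
from h import *
st(); S=capture('side');T=capture('top')
a=np.hstack([cv2.resize(S['pixels'][115:225,210:345],(400,326),interpolation=cv2.INTER_CUBIC),cv2.resize(T['pixels'][138:238,285:408],(400,326),interpolation=cv2.INTER_CUBIC)])
cv2.imwrite('pics/m3.png',a[:,:,::-1])
for ce,ar,m in blobs(T,(3,90,40),(18,255,255),(300,140,400,240)): print(ce,ar,axis(m,T,28))
# vertebra geometry
b=[b for b in blobs(T,(3,90,40),(18,255,255),(135,170,180,220))][0][2].astype(np.uint8)
op=cv2.morphologyEx(b,cv2.MORPH_OPEN,cv2.getStructuringElement(cv2.MORPH_ELLIPSE,(9,9)))
ys,xs=np.nonzero(op); c=(xs.mean(),ys.mean()); print('drum px',c,op.sum(),ray(T,c,26),axis(op,T,30))
ys,xs=np.nonzero(b); k=[xs.argmin(),xs.argmax(),ys.argmax()]; print([(xs[i],ys[i],ray(T,(xs[i],ys[i]),15).round(1)) for i in k])
E
```

```text
tcp_pos: [436.2, -51.1, 124.1]
force: [0.8, 0.4, -0.4]
t 7.25 tcp [436.2 -51.1 124.1] yhead 80.9 Rz [ 0.001 -0.    -1.   ] F [ 0.8  0.4 -0.4] open 0.601 grip 0.0
[314.42857143 164.88492063] 252 (array([ 564.19386992, -108.93297482]), np.float64(74.6765401490298), array([ 9.33453272, 23.72814087]))
[335.21818182 168.74545455] 55 (array([ 552.74426239, -167.77985193]), np.float64(170.67047522874114), array([ 5.26923734, 10.65642025]))
[312.07142857 185.85      ] 140 (array([ 503.45690187, -100.9527699 ]), np.float64(77.66697501214936), array([ 6.8981083 , 20.12996311]))
[366.5        207.60576923] 104 (array([ 440.75925566, -252.1341054 ]), np.float64(171.0072373253591), array([ 3.83832617, 21.7832161 ]))
[330.         205.18518519] 27 (array([ 448.09584403, -149.9632674 ]), np.float64(178.9229085792519), array([2.68880376, 9.12188774]))
[320.68817204 222.25806452] 93 (array([ 400.27126106, -122.71129326]), np.float64(62.70393332311415), array([ 7.62570509, 10.4854007 ]))
[332.45945946 227.47297297] 74 (array([ 385.55191949, -155.01950402]), np.float64(173.96828004085), array([ 5.93110886, 11.37187405]))
drum px (np.float64(158.41666666666666), np.float64(186.45833333333334)) 168 [503.91457915 328.80752818  26.        ] (array([503.05791304, 327.58359152]), np.float64(71.63671194682144), array([ 9.11232294, 11.65107519]))
[(np.int64(144), np.int64(197), array([476.2, 371.2,  15. ])), (np.int64(170), np.int64(199), array([470.2, 298.4,  15. ])), (np.int64(156), np.int64(209), array([442. , 336.3,  15. ]))]
```

View pics/m3.png

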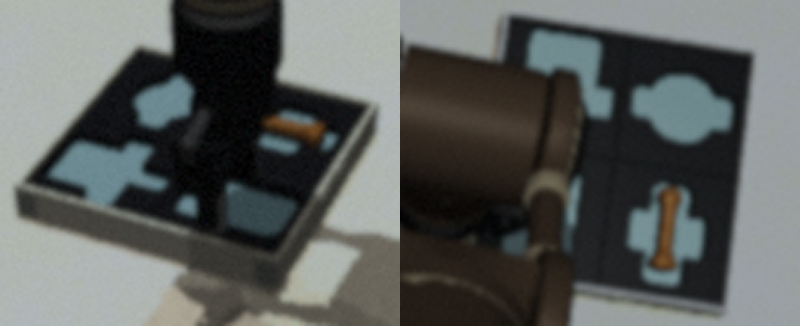

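The metatarsal lies in its slot, brown at about (666,230) in the right half of the crop. Contact came at TCP 44, so the floor is at about z = 19. Next is the brown heel, top view (244,200).

```bash
python3 -m pendant '[[0,0,0.081,0.0056,0.0285,0,0.8],[0,0,0.081,0.0056,0.0285,0,0.8],[0,0,0.081,0.0056,0.0285,0,0.8],[0,0,0.081,0.0056,0.0285,-0.02,0.8],[0,0,0.081,0.0056,0.0285,-0.025,0.8],[0,0,0,0,0,-0.02,0.8],[0,0,0,0,0,0,0.8],[0,0,0,0,0,0,0.8],[0,0,0,0,0,0,0.8]]' | egrep 'tcp|^for'
python3 - <<'E'
from h import *
st(); S=capture('side')
cv2.imwrite('pics/h1.png',cv2.resize(S['pixels'][190:310,160:320],(800,600),interpolation=cv2.INTER_CUBIC)[:,:,::-1])
E
```

```text
tcp_pos: [464.9, 89.2, 59.1]
force: [0.5, -0.9, -0.4]
t 8.1 tcp [464.9  89.2  59.1] yhead 104.1 Rz [ 0.001 -0.    -1.   ] F [ 0.5 -0.9 -0.4] open 0.802 grip 0.0
```

View pics/h1.png

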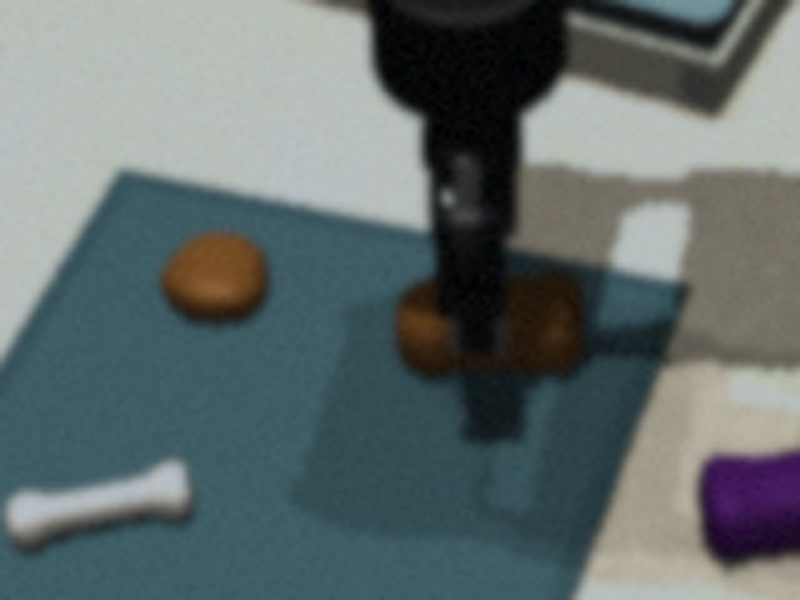

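```bash
python3 -m pendant '[[0,0,0,-0.0015,0.0015,-0.008,0.8],[0,0,0,0,0,-0.008,0.8],[0,0,0,0,0,0,0.6],[0,0,0,0,0,0,0.3],[0,0,0,0,0,0,0],[0,0,0,0,0,0,0],[0,0,0,0,0,0,0],[0,0,0,0,0,0,0],[0,0,0,0,0,0,0]]' | egrep 'tcp|^for|open|grip'
```

```text
tcp_pos: [463.2, 91.4, 42.6]
force: [0.2, -1.1, 1.8]
opening: 0.378
grip_force: 59.7
```

```bash
python3 -m pendant '[[0,0,0,0,0,0.015,0],[0,0,0,0,0,0.03,0],[0,0,0,0,0,0.03,0],[0,0,-0.0576,-0.0014,-0.0337,0,0],[0,0,-0.0576,-0.0014,-0.0337,0,0],[0,0,-0.0576,-0.0014,-0.0337,0,0],[0,0,-0.0576,-0.0014,-0.0337,0,0],[0,0,-0.0576,-0.0014,-0.0337,0,0],[0,0,-0.0576,-0.0014,-0.0337,0,0],[0,0,-0.0576,-0.0014,-0.0337,0,0],[0,0,0,0,0,0,0],[0,0,0,0,0,0,0]]' | egrep 'tcp|^for|open|grip'
python3 -m pendant '[[0,0,0,0,0,-0.02,0],[0,0,0,0,0,-0.02,0],[0,0,0,0,0,-0.01,0],[0,0,0,0,0,0,0],[0,0,0,0,0,0,0]]' | egrep 'tcp|^for|open|grip'
python3 - <<'E'
from h import *
st()
E
```

```text
tcp_pos: [452.8, -145.8, 117.2]
force: [-0.3, -0.1, -0.5]
opening: 0.378
grip_force: 59.8
tcp_pos: [452.3, -143.2, 66.6]
force: [0.6, -0.4, -1.0]
opening: 0.376
grip_force: 59.8
t 10.32 tcp [ 452.3 -143.2   66.6] yhead 81.2 Rz [-0.002  0.001 -1.   ] F [ 0.6 -0.4 -1. ] open 0.376 grip 59.8
```

```bash
python3 -m pendant '[[0,0,0,0,0,-0.004,0],[0,0,0,0,0,-0.003,0],[0,0,0,0,0,0,0]]' | egrep 'tcp|^for'
python3 -m pendant '[[0,0,0,0,0,-0.001,0],[0,0,0,0,0,0,0]]' | egrep 'tcp|^for'
```

```text
tcp_pos: [453.3, -144.3, 60.5]
force: [0.4, -0.4, 0.2]
tcp_pos: [453.2, -144.5, 59.5]
force: [0.3, -0.5, -0.9]
```

```bash
python3 -m pendant '[[0,0,0,0,0,-0.001,0],[0,0,0,0,0,0,0]]' | egrep 'tcp|^for'
python3 -m pendant '[[0,0,0,0,0,-0.001,0],[0,0,0,0,0,0,0]]' | egrep 'tcp|^for'
```

```text
tcp_pos: [453.1, -144.5, 58.4]
force: [0.2, -0.2, -0.6]
tcp_pos: [453.2, -144.6, 57.6]
force: [-0.1, 0.4, 1.0]
```

```bash
python3 -m pendant '[[0,0,0,0,0,-0.001,0],[0,0,0,0,0,0,0]]' | egrep 'tcp|^for'
```

```text
tcp_pos: [453.2, -144.6, 57.5]
force: [-3.9, 1.2, 11.1]
```

```bash
python3 -m pendant '[[0,0,0,0,0,0,0.55],[0,0,0,0,0,0,0.6],[0,0,0,0,0,0.01,0.6],[0,0,0,0,0,0.03,0.6],[0,0,0,0,0,0.03,0.6],[0,0,0,0.0192,0.0331,0,0.8],[0,0,0,0.0192,0.0331,0,0.8],[0,0,0,0.0192,0.0331,0,0.8],[0,0,0,0.0192,0.0331,0,0.8],[0,0,0,0.0192,0.0331,0,0.8],[0,0,0,0.0192,0.0331,0,0.8],[0,0,0,0.0192,0.0331,0,0.8]]' | egrep 'tcp|^for'
python3 -m pendant '[[0,0,0,0,0,-0.03,0.8],[0,0,0,0,0,-0.03,0.8],[0,0,0,0,0,-0.01,0.8],[0,0,0,0,0,0,0.8],[0,0,0,0,0,0,0.8]]' | egrep 'tcp|^for'
python3 - <<'E'
from h import *
st(); S=capture('side')
a=np.hstack([cv2.resize(S['pixels'][115:225,210:345],(400,326),interpolation=cv2.INTER_CUBIC),cv2.resize(S['pixels'][195:277,155:255],(400,326),interpolation=cv2.INTER_CUBIC)])
cv2.imwrite('pics/k1.png',a[:,:,::-1])
E
```

```text
tcp_pos: [588.1, 89.1, 126.8]
force: [0.1, -0.7, 0.1]
tcp_pos: [586.7, 86.9, 56.0]
force: [-0.1, 0.2, 0.8]
t 12.65 tcp [586.7  86.9  56. ] yhead 81.0 Rz [-0.002 -0.    -1.   ] F [-0.1  0.2  0.8] open 0.803 grip 0.0
```

View pics/k1.png

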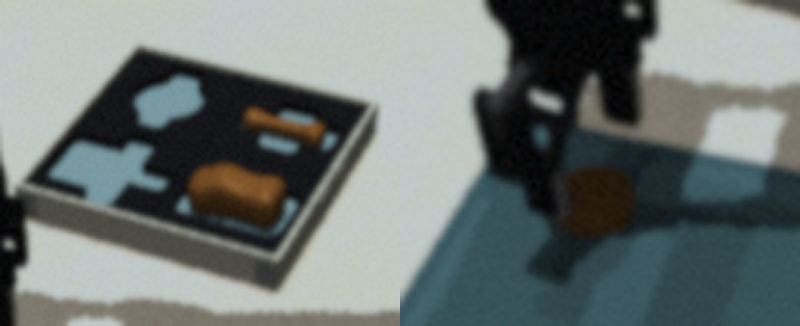

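Run:
```python
from h import *
s=st(); S=capture('side');p=s['tcp_pos']; y=s['tool_rot'][:,1]; x=s['tool_rot'][:,0]
for k in(34,-34):
  for z in(30,36,42):
    print(k,z,[proj(S,np.r_[(p+k*y+j*x)[:2],z]).round(1) for j in(-11,11)])
for ce,a,m in blobs(S,(3,90,25),(18,255,255),(180,220,235,262)): print(ce,a,ray(S,ce,15))
```

```text
t 12.7 tcp [588.   86.9  57.3] yhead 81.0 Rz [ 0.001  0.    -1.   ] F [ 1.  -0.6  0.3] open 0.803 grip 0.0
34 30 [array([189.4, 248.7]), array([198.5, 251.7])]
34 36 [array([189.1, 246.7]), array([198.2, 249.7])]
34 42 [array([188.7, 244.7]), array([197.9, 247.7])]
-34 30 [array([205.6, 227.9]), array([214.4, 230.7])]
-34 36 [array([205.3, 225.9]), array([214.1, 228.7])]
-34 42 [array([205. , 223.9]), array([213.9, 226.7])]
[204.03829787 245.35319149] 235 [584.66921791  88.86605113  15.        ]
```

```bash
python3 -m pendant '[[0,0,0,-0.001,0.001,-0.015,0.8],[0,0,0,0,0,-0.010,0.8],[0,0,0,0,0,-0.004,0.8],[0,0,0,0,0,0,0.7],[0,0,0,0,0,0,0.7],[0,0,0,0,0,0,0.6]]' | egrep 'tcp|^for'
python3 -m pendant '[[0,0,0,0,0,0,0.4],[0,0,0,0,0,0,0.2],[0,0,0,0,0,0,0.2],[0,0,0,0,0,0,0.2],[0,0,0,0,0,0,0.2]]' | egrep 'tcp|^for|open|grip'
```

```text
tcp_pos: [587.0, 88.2, 27.9]
force: [-0.5, -0.9, 0.5]
tcp_pos: [587.6, 88.3, 28.5]
force: [-0.7, -0.2, 5.8]
opening: 0.486
grip_force: 61.0
```

```bash
python3 -m pendant '[[0,0,0,0,0,0.01,0.2],[0,0,0,0,0,0.03,0.2],[0,0,0,0,0,0.03,0.2],[0,0,0,0,0,0.02,0.2],[0,0,0,0,0,0,0.2]]' | egrep 'tcp|^for|open|grip'
python3 -m pendant '[[0,0,0,-0.0041,-0.036,0,0.2],[0,0,0,-0.0041,-0.036,0,0.2],[0,0,0,-0.0041,-0.036,0,0.2],[0,0,0,-0.0041,-0.036,0,0.2],[0,0,0,-0.0041,-0.036,0,0.2],[0,0,0,-0.0041,-0.036,0,0.2],[0,0,0,-0.0041,-0.036,0,0.2],[0,0,0,-0.0041,-0.036,0,0.2],[0,0,0,-0.0041,-0.036,0,0.2],[0,0,0,-0.0041,-0.036,0,0.2]]' | egrep 'open|grip'
python3 -m pendant '[[0,0,0,0,0,-0.025,0.2],[0,0,0,0,0,-0.025,0.2],[0,0,0,0,0,-0.01,0.2],[0,0,0,0,0,0,0.2],[0,0,0,0,0,0,0.2]]' | egrep 'tcp|^for|open|grip'
python3 - <<'E'
from h import *
st(); S=capture('side')
cv2.imwrite('pics/k2.png',cv2.resize(S['pixels'][105:225,200:360],(800,600),interpolation=cv2.INTER_CUBIC)[:,:,::-1])
E
```

```text
tcp_pos: [590.1, 88.7, 122.7]
force: [1.6, 0.6, -0.5]
opening: 0.482
grip_force: 60.7
opening: 0.482
grip_force: 60.8
tcp_pos: [544.4, -270.7, 56.1]
force: [-0.8, 0.3, -0.2]
opening: 0.482
grip_force: 60.8
t 15.33 tcp [ 544.4 -270.7   56.1] yhead 81.1 Rz [-0.003  0.002 -1.   ] F [-0.8  0.3 -0.2] open 0.482 grip 60.8
```

View pics/k2.png

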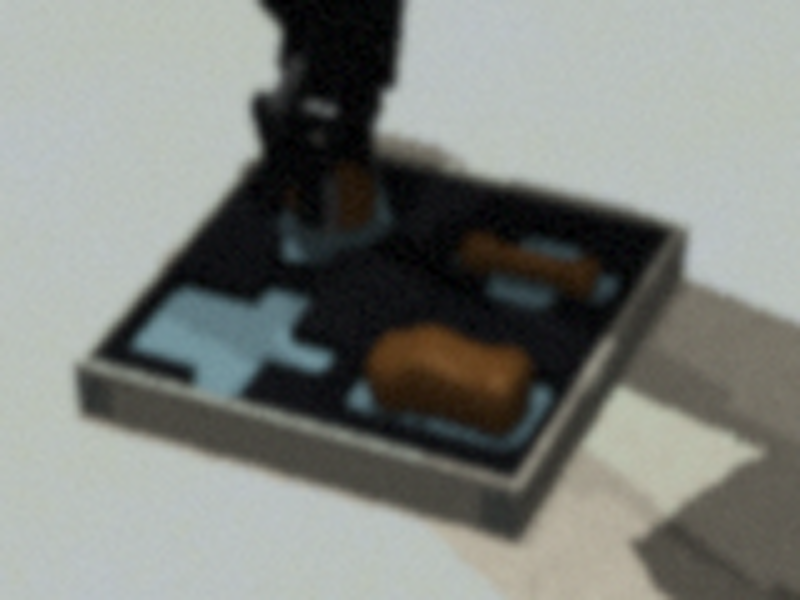

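```bash
python3 -m pendant '[[0,0,0,0,0,-0.007,0.2],[0,0,0,0,0,-0.004,0.2],[0,0,0,0,0,0,0.2],[0,0,0,0,0,0,0.2]]' | egrep 'tcp|^for'
python3 -m pendant '[[0,0,0,0,0,-0.0015,0.2],[0,0,0,0,0,0,0.2]]' | egrep 'tcp|^for'
```

```text
tcp_pos: [545.5, -271.5, 46.5]
force: [-0.6, -0.2, -0.5]
tcp_pos: [545.6, -271.8, 45.0]
force: [0.5, 0.5, -0.4]
```

```bash
python3 -m pendant '[[0,0,0,0,0,-0.001,0.2],[0,0,0,0,0,0,0.2]]' | egrep 'tcp|^for'
python3 -m pendant '[[0,0,0,0,0,-0.001,0.2],[0,0,0,0,0,0,0.2]]' | egrep 'tcp|^for'
```

```text
tcp_pos: [545.4, -271.8, 43.8]
force: [0.4, -0.0, 0.5]
tcp_pos: [545.5, -271.8, 43.5]
force: [-1.0, 0.6, 3.9]
```

```bash
python3 -m pendant '[[0,0,0,0,0,0,0.5],[0,0,0,0,0,0,0.6],[0,0,0,0,0,0,0.6],[0,0,0,0,0,0.01,0.6],[0,0,0,0,0,0.035,0.6],[0,0,0,0,0,0.035,0.6],[0,0,0,0,0,0,0.6],[0,0,0.0036,-0.0025,0.0375,0,0.8],[0,0,0.0036,-0.0025,0.0375,0,0.8],[0,0,0.0036,-0.0025,0.0375,0,0.8],[0,0,0.0036,-0.0025,0.0375,0,0.8],[0,0,0.0036,-0.0025,0.0375,0,0.8]]' | egrep 'tcp|^for'
python3 -m pendant '[[0,0,0.0036,-0.0025,0.0375,0,0.8],[0,0,0.0036,-0.0025,0.0375,0,0.8],[0,0,0.0036,-0.0025,0.0375,0,0.8],[0,0,0.0036,-0.0025,0.0375,0,0.8],[0,0,0.0036,-0.0025,0.0375,0,0.8],[0,0,0.0036,-0.0025,0.0375,0,0.8],[0,0,0.0036,-0.0025,0.0375,0,0.8],[0,0,0.0036,-0.0025,0.0375,0,0.8],[0,0,0.0036,-0.0025,0.0375,0,0.8],[0,0,0.0036,-0.0025,0.0375,0,0.8],[0,0,0.0036,-0.0025,0.0375,0,0.8]]' | egrep 'tcp|^for'
python3 -m pendant '[[0,0,0,0,0,-0.03,0.8],[0,0,0,0,0,-0.02,0.8],[0,0,0,0,0,-0.005,0.8],[0,0,0,0,0,0,0.8],[0,0,0,0,0,0,0.8],[0,0,0,0,0,0,0.8]]' | egrep 'tcp|^for'
python3 - <<'E'
from h import *
s=st(); S=capture('side');T=capture('top');p=s['tcp_pos']; y=s['tool_rot'][:,1]; x=s['tool_rot'][:,0]
a=np.hstack([cv2.resize(S['pixels'][300:382,155:255],(400,328),interpolation=cv2.INTER_CUBIC),cv2.resize(T['pixels'][138:238,300:422],(400,328),interpolation=cv2.INTER_CUBIC)])
cv2.imwrite('pics/v1.png',a[:,:,::-1])
for k in(34,-34):
  for z in(40,46): print(k,z,[((proj(S,np.r_[(p+k*y+j*x)[:2],z])-[155,300])*4).round() for j in(-11,11)])
print('drum',((proj(S,[505,328.5,18])-[155,300])*4).round(),((proj(S,[p[0],p[1],32])-[155,300])*4).round())
E
```

```text
tcp_pos: [532.8, -82.9, 123.5]
force: [0.8, -0.2, -0.7]
tcp_pos: [505.2, 330.3, 123.5]
force: [1.1, -0.0, -0.3]
tcp_pos: [506.7, 328.3, 69.3]
force: [-0.3, -0.3, 1.3]
t 18.63 tcp [506.7 328.3  69.3] yhead 84.3 Rz [ 0.002  0.001 -1.   ] F [-0.3 -0.3  1.3] open 0.805 grip 0.0
34 40 [array([103., 208.]), array([149., 224.])]
34 46 [array([101., 200.]), array([147., 216.])]
-34 40 [array([175.,  86.]), array([219., 100.])]
-34 46 [array([173.,  78.]), array([217.,  92.])]
drum [171. 182.] [164. 163.]
```

View pics/v1.png

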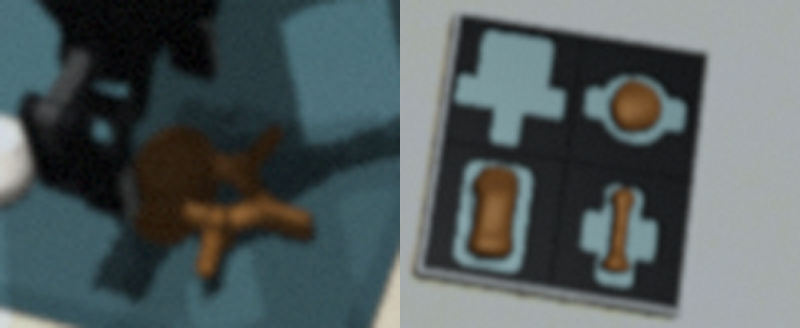

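```bash
python3 -m pendant '[[0,0,0,-0.001,0,-0.015,0.8],[0,0,0,0,0,-0.010,0.8],[0,0,0,0,0,-0.004,0.8],[0,0,0,0,0,0,0.8],[0,0,0,0,0,0,0.75],[0,0,0,0,0,0,0.7]]' | egrep 'tcp|^for'
python3 -m pendant '[[0,0,0,0,0,0,0.6],[0,0,0,0,0,0,0.4],[0,0,0,0,0,0,0.2],[0,0,0,0,0,0,0.2],[0,0,0,0,0,0,0.2]]' | egrep 'tcp|^for|open|grip'
```

```text
tcp_pos: [504.8, 328.4, 39.2]
force: [-0.4, 0.3, -0.1]
tcp_pos: [505.4, 328.8, 39.9]
force: [-0.1, -0.2, 5.2]
opening: 0.504
grip_force: 61.5
```

```bash
python3 -m pendant '[[0,0,0,0,0,0.01,0.2],[0,0,0,0,0,0.025,0.2],[0,0,0,0,0,0.03,0.2],[0,0,0,0,0,0.025,0.2],[0,0,0,0,0,0,0.2],[0,0,-0.0045,0.0064,-0.0382,0,0.2],[0,0,-0.0045,0.0064,-0.0382,0,0.2],[0,0,-0.0045,0.0064,-0.0382,0,0.2]]' | egrep 'tcp|^for|open|grip'
python3 -m pendant '[[0,0,-0.0045,0.0064,-0.0382,0,0.2],[0,0,-0.0045,0.0064,-0.0382,0,0.2],[0,0,-0.0045,0.0064,-0.0382,0,0.2],[0,0,-0.0045,0.0064,-0.0382,0,0.2],[0,0,-0.0045,0.0064,-0.0382,0,0.2],[0,0,-0.0045,0.0064,-0.0382,0,0.2],[0,0,-0.0045,0.0064,-0.0382,0,0.2],[0,0,-0.0045,0.0064,-0.0382,0,0.2],[0,0,-0.0045,0.0064,-0.0382,0,0.2],[0,0,-0.0045,0.0064,-0.0382,0,0.2],[0,0,0,0,0,-0.01,0.2]]' | egrep 'open|grip'
python3 -m pendant '[[0,0,0,0,0,-0.025,0.2],[0,0,0,0,0,-0.015,0.2],[0,0,0,0,0,-0.005,0.2],[0,0,0,0,0,0,0.2],[0,0,0,0,0,0,0.2],[0,0,0,0,0,0,0.2]]' | egrep 'tcp|^for|open|grip'
python3 - <<'E'
from h import *
s=st(); S=capture('side');T=capture('top')
a=np.hstack([cv2.resize(S['pixels'][120:202,205:305],(400,328),interpolation=cv2.INTER_CUBIC),cv2.resize(T['pixels'][128:228,285:407],(400,328),interpolation=cv2.INTER_CUBIC)])
cv2.imwrite('pics/v2.png',a[:,:,::-1])
E
```

```text
tcp_pos: [522.7, 212.9, 128.4]
force: [0.3, 0.1, -0.9]
opening: 0.506
grip_force: 61.2
opening: 0.506
grip_force: 61.2
tcp_pos: [588.5, -168.3, 74.8]
force: [-0.2, -0.9, -0.6]
opening: 0.509
grip_force: 61.3
t 21.73 tcp [ 588.5 -168.3   74.8] yhead 81.0 Rz [ 0.002 -0.001 -1.   ] F [-0.2 -0.9 -0.6] open 0.509 grip 61.3
```

View pics/v2.png

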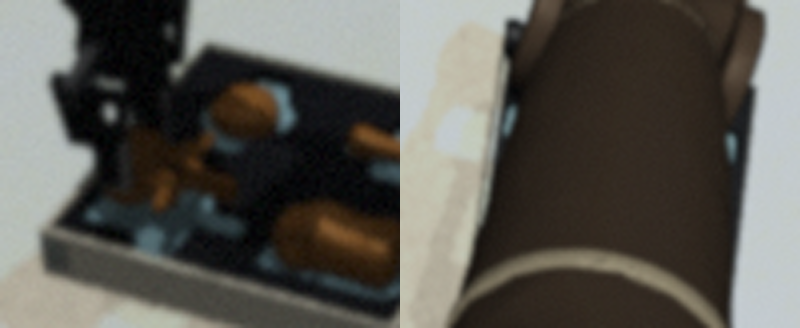

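```bash
python3 -m pendant '[[0,0,0,0,0.001,-0.007,0.2],[0,0,0,0,0,-0.004,0.2],[0,0,0,0,0,0,0.2],[0,0,0,0,0,0,0.2]]' | egrep 'tcp|^for'
python3 -m pendant '[[0,0,0,0,0,-0.003,0.2],[0,0,0,0,0,0,0.2]]' | egrep 'tcp|^for'
python3 -m pendant '[[0,0,0,0,0,-0.003,0.2],[0,0,0,0,0,0,0.2]]' | egrep 'tcp|^for'
```

```text
tcp_pos: [587.1, -167.1, 62.2]
force: [-0.2, -0.4, -0.5]
tcp_pos: [587.4, -167.3, 59.3]
force: [-0.6, 0.5, -1.7]
tcp_pos: [587.3, -167.3, 56.2]
force: [0.7, -0.8, -1.0]
```

```bash
python3 -m pendant '[[0,0,0,0,0,-0.001,0.2],[0,0,0,0,0,0,0.2]]' | egrep 'tcp|^for'
python3 -m pendant '[[0,0,0,0,0,-0.001,0.2],[0,0,0,0,0,0,0.2]]' | egrep 'tcp|^for'
```

```text
tcp_pos: [587.5, -167.3, 55.6]
force: [-0.1, 0.4, -0.2]
tcp_pos: [587.8, -167.4, 55.0]
force: [0.1, 0.5, 0.7]
```

```bash
python3 -m pendant '[[0,0,0,0,0,-0.001,0.2],[0,0,0,0,0,0,0.2]]' | egrep 'tcp|^for'
```

```text
tcp_pos: [587.8, -167.4, 55.0]
force: [-1.7, 0.6, 6.9]
```

```bash
python3 -m pendant '[[0,0,0,0,0,0,0.6],[0,0,0,0,0,0,0.65],[0,0,0,0,0,0,0.65],[0,0,0,0,0,0.01,0.65],[0,0,0,0,0,0.035,0.65],[0,0,0,0,0,0.04,0.65],[0,0,0,-0.01,0.035,0.01,0.65],[0,0,0,-0.01,0.035,0.01,0.65],[0,0,0,-0.01,0.035,0.01,0.65],[0,0,0,-0.01,0.035,0.01,0.65],[0,0,0,-0.01,0.035,0.01,0.65],[0,0,0,-0.01,0.035,0.01,0.65]]' | egrep 'tcp|^for'
python3 -m pendant '[[0,0,0,-0.01,0.035,0,0.65],[0,0,0,-0.01,0.035,0,0.65],[0,0,0,-0.01,0.035,0,0.65],[0,0,0,-0.01,0.035,0,0.65],[0,0,0,-0.01,0.035,0,0.65],[0,0,0,0,0,0,0.65],[0,0,0,0,0,0,0.65]]' | egrep 'tcp|^for'
python3 - <<'E'
from h import *
s=st(); S=capture('side');T=capture('top')
a=np.hstack([cv2.resize(S['pixels'][120:215,210:345],(400,282),interpolation=cv2.INTER_CUBIC),cv2.resize(T['pixels'][138:238,300:400],(400,400),interpolation=cv2.INTER_CUBIC)[:282]])
b=cv2.resize(T['pixels'][138:238,300:400],(400,400),interpolation=cv2.INTER_CUBIC)
im=np.zeros((600,800,3),np.uint8); im[:282,:400]=a[:,:400]; im[:400,400:]=b; im[282:582,:400]=cv2.resize(T['pixels'],(400,300),interpolation=cv2.INTER_AREA)
cv2.imwrite('pics/f.png',im[:,:,::-1])
for ce,ar,m in blobs(T,(3,90,40),(18,255,255),(305,145,395,232)): print(ce.round(1),ar,axis(m,T,30))
E
```

```text
tcp_pos: [526.9, 44.1, 200.0]
force: [0.9, 1.0, 0.0]
tcp_pos: [477.0, 219.3, 199.4]
force: [0.2, 1.1, 0.4]
t 24.58 tcp [477.  219.3 199.4] yhead 81.3 Rz [ 0.001 -0.    -1.   ] F [0.2 1.1 0.4] open 0.649 grip 0.0
[334.3 160.6] 279 (array([ 576.07438234, -165.5285477 ]), np.float64(168.83997135068338), array([13.79512606, 19.83780924]))
[371.4 170.1] 162 (array([ 547.94915643, -270.2208098 ]), np.float64(146.20393159657482), array([10.06154087, 10.73578874]))
[328.2 202.5] 291 (array([ 455.52341679, -144.77686653]), np.float64(172.171906264303), array([ 8.99024979, 21.36034405]))
[366.5 207.5] 103 (array([ 440.6754422 , -251.60121684]), np.float64(170.81312654459396), array([ 3.78853793, 21.72833539]))
```

View pics/f.png

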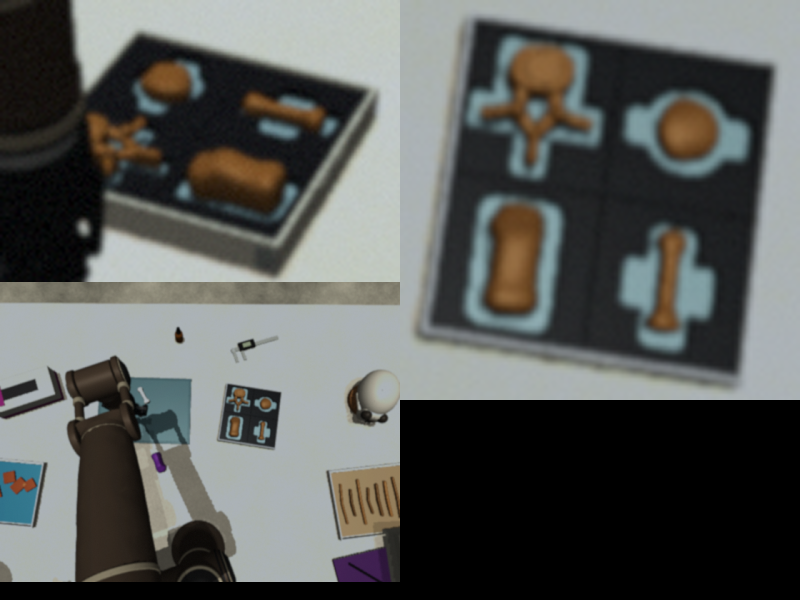

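The last view shows all four bones inside their own cut-outs, with pale blue visible around each: vertebra (540,95), kneecap (688,130), heel (515,258) and metatarsal (668,280). All four touched down at the same floor height, about z = 19. No move went near the casts; I'm handing in.

```bash
python3 -c "
from bench import workorder; print(workorder.finish_job())"
```

```text
the job is handed in; nothing more can be done
None
```

The four real bones lie flat in their own foam cut-outs, the casts and look-alikes were not touched, and the job was handed in at about 25 s on the robot's clock.

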